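# Open the cartridge bay of a steam station

### The arm

A 6-joint arm with a two-finger parallel gripper is mounted at the origin on the work surface. World frame = base frame: x ahead of the robot, y to its left, z up, the work surface at z = 0. Lengths are in m, angles in rad, forces in N, time in s.
With the tool pointing down it reaches from about 0.375 to 0.975 m from the base axis. Payload 3.8 kg.
Tool frame: the origin (TCP) lies on the mounting face of the last link; the fingertips stand 173 mm ahead of it and the grasp point (between the pads) lies 155 mm ahead of it; z points along the fingers, y is the line along which they close (so a half turn about z gives the same grasp; the last joint's range is limited). The gripper opens to 85 mm and grips with 20 to 120 N. Pads are 22 mm wide; open, the fingers measure 114 mm over their backs; the gripper's body (76 mm by 85 mm) begins 54 mm behind the grasp point. The pads swing forward as they close: fully open they stand 13 mm farther back than shut.
Start: joints at [1.267, 0.264, 1.604, -0, 1.274, -0.037], TCP at [0.178, 0.651, 0.405] pointing down, gripper open.
Joint ranges: [-2.63, 2.63], [-0.94, 2.18], [0.31, 2.57], [-1.31, 4.45], [0, 2.66], [-2.55, 2.55]. Speed limits (rad/s): [2.57, 2.57, 3.14, 3.14, 3.14, 3.14].

### API

Orientations are given as a rotation vector (axis times angle).
In Python, from workcell import bot gives the robot as it stands.
- The arm moves only by the tool drive_tool, never from a script. Its argument "increments" is a list of rows, each an object with "delta_pos": the shift along the tool's x, y, z in mm, a list of three; "turn": the turn about the tool's z in rad; "jaw": the opening, from -1 (shut) to 1 (fully open). A call has 1 to 8 rows; each row shifts and turns the commanded pose from where the row before left it, along the tool's axes as they then stand; what a row does not reach is not made up. A row lasts 1/12 s, in which the tool goes at most 41.7 mm and 7.16 degrees, less where a joint would pass 70% of its speed; a pose out of reach is approached as far as the arm can. A call is refused whole if a number of a shift passes 41.7 or a number of a turn 0.125, either way. A call with a gripper value outside its range is refused whole. The fingers move at their own pace and stop on an object; "grip_force" is the grip in N (left out, the last holds). Time passes only in rows, so rows that do not move let the fingers close. It gives the time, the measured TCP pose, the force, the opening and the grip force at its end, in the units of the state.
- bot.read_state(): the state, without advancing time (a new reading comes with each control period).
- bot.read_camera(name): name is "scene" or "side" or "wrist"; returns a dict with "pixels" (480x640x3 uint8, red, green, blue), "fovy" (degrees; the focal length in pixels is half the picture's height over the tangent of half this angle, whatever the lens; pixels are square), "cx", "cy" (the principal point, pixels), "camera_from_world" (4x4, takes a point from world to camera coordinates); the wrist camera has in their place "hand_eye" (4x4, takes a point from camera to tool coordinates, whose origin is the TCP and whose axes are the flange's). Camera axes: x right, y down, z forward; pixel columns grow to the right and rows downward; lengths in m; the calibration is good to about 2 mm. A picture is of the moment at which its call begins: read the wrist's pose just before it. There is no depth.
- bot.finish_job(): hands the job in; it is judged then, once.
The state is a dict: "time": time; "q": joint angles; "joint_vel": joint speeds; "joint_torque": joint torques, N m; "tool_pos": TCP position; "tcp_rot": TCP orientation; "wrist_force": force on the tool from outside, world axes, zero at the start; "torque": the same for the moment, N m; "width": opening from 0.0 (shut) to 1.0 (fully open); "grip_force": force on a finger pad.
Only numpy, scipy, OpenCV 4.12 (cv2) and the standard library are available. Lean on these libraries where they do the work, as an engineer would, in place of code of your own. Each camera call takes 0.05 s, during which the arm holds its last target. There are 200 camera calls.

### The job

The steam station on the cutting table is due for a new descaling cartridge: press the orange snap tab in its front wall inward, by feel and no harder than it takes, until the bay's cover springs up at that edge. Then draw the cover forward out of its rear lug pockets without forcing it or levering it up steeply, lift it off, and lay it gently, grip rib up, on the middle of the grey pressing mat, leaving everything else where it stands.

Things in the scene. Friction and masses are not known exactly. Their poses are not given: they have to be found in the camera images.
- station: white steam station, 230 mm deep (x), 340 mm wide (y), 120 mm high, fixed to the table; origin at the centre of its underside, x points from its front wall (the side with the orange tab) to its back, y to its left, z up. The cartridge bay with its cover is at its left end.
- tab_wall (a point): point in the plane of the front wall behind the middle of the tab's orange thumb pad (26 mm wide, 18 mm high), 87 mm above the table; axes as the station's. The pad sticks out to the front: its face is 7 to 17 mm in front (-x) of this point, differently each time and not measured, so find it by touch. It is pressed along +x. The wall around is flush with this point.
- tab: springy upright leaf that carries the pad, with a nose at its top that holds the cover; origin at its root, 35 mm above the table. Pressed at the pad it moves from about 1 N, lets the cover go after 2 to 4.5 mm at 5 to 8 N and meets a rigid stop at 5 mm (6 to 9 N, leaf leaning 0.095 rad); it cracks above 18 N. Let go, it comes back.
- cover_rib (a point): centre of the dark grip rib, 50 mm long (x), 12 mm thick (y), 16 mm high, on the middle of the grey cover; x towards the cover's rear edge, y to its left, z out of its top. Pinch it from above along y. The cover plate's upper face is 8 mm below this point. When the cover lies on something flat, this point is about 21 mm above it.
- cover_edge (a point): middle of the front upper edge of the cover plate, 50 mm in front (-x) of the rib's centre and 8 mm below it; axes as the cover's. About 120 mm above the table while latched. When the tab lets go, a spring bar lifts this edge by 10 to 13 mm and the cover waits there, tilted about 0.12 rad, its rear lugs still in their pockets.
- cover_lugs (a point): middle of the rear lower edge of the cover plate, between its two lugs, which reach 12 mm beyond it, about 9 mm of that under the station's top. With the front edge up, draw the cover 15 mm or more to the front (-x of the station) to bring them out of their pockets, then lift. Pulled straight up, the lugs catch and the cover swings up steeply in the grip, which snaps them (above 0.3 rad of tilt).
- cover: the cover: grey plate of 100 mm (x) by 80 mm (y), 4 mm thick, 90 g; origin at the centre of the plate's underside, 12 mm below the rib's centre. A latch tongue hangs 15 mm below the plate at its front edge and the lugs 5 mm at its rear edge, so it lies on these, tilted by about 0.1 rad.
- mat: grey wool pressing mat, 200 mm (x) by 170 mm (y), 10 mm thick, fixed; origin at the centre of its underside
- mat_top (a point): centre of the upper face of the pressing mat, 10 mm above the table
- cartridge: the new descaling cartridge, a blue upright cylinder of 52 mm diameter, 62 mm high; origin at the middle of its underside; leave alone
- pin_dish: small blue ceramic pin dish, 90 mm across, 30 mm high; origin at the middle of its underside; leave alone
- spool_red: red thread spool standing up, 32 mm diameter, 54 mm high; origin at the middle of its underside; leave alone
- spool_teal: teal thread spool standing up, 32 mm diameter, 54 mm high; origin at the middle of its underside; leave alone
- weight_a: steel pattern weight, a disc of 64 mm with a small knob, 26 mm high; origin at the middle of its underside; leave alone
- weight_b: second steel pattern weight, as the first; origin at the middle of its underside; leave alone
- shears: fabric shears lying flat, about 210 mm long, 12 mm high; origin at the middle of its underside; leave alone
- iron: steam iron standing on its heel, 115 mm wide, 270 mm high; origin at the middle of its underside; leave alone
Things that resemble listed ones, but are neither listed nor needed, are in the scene too. What is meant by the cover is not green or turquoise, and is the larger of those in its own colour.

How it is judged:
By the outcome, as a careful person would: the job done as asked, in the order asked, and still so for the second after the job is handed in, with the robot touching nothing.
It also fails if it takes over 58 s, if anything falls off the work surface, if the arm or the gripper's body presses on something with over 40 N, if the wrist force passes 120 N, or if a joint passes its speed limit or range.

## Working session

There is one attempt and no reset: what is moved stays moved. The work goes in short steps, Python scripts to look and compute and a tool call to move; the robot and the scene stay as the last step left them, time stands still between calls to the robot, and variables do not carry over. Pictures are saved under pics/ and viewed, at most 10 in all, crops included, and the job is handed in when it is done.

Besides the shell and the picture viewer there is one more tool, called after "Request:" as name(argument=value, ...) on one line, values as JSON. drive_tool: Moves the arm, as the interface text tells. Its arguments: {"type":"object","properties":{"increments":{"type":"array"},"grip_force":{"type":"number"}},"required":["increments"]}

```bash
ls; mkdir -p pics; cat > h.py <<'E'
import numpy as np, cv2
from scipy.spatial.transform import Rotation as R
from workcell import bot
def cam(name):
    s=bot.read_state(); c=bot.read_camera(name); f=240/np.tan(np.radians(c["fovy"])/2)
    if name=="wrist":
        T=np.eye(4); T[:3,:3]=R.from_rotvec(s["tcp_rot"]).as_matrix(); T[:3,3]=s["tool_pos"]
        W=T@np.array(c["hand_eye"])
    else: W=np.linalg.inv(np.array(c["camera_from_world"]))
    return c["pixels"],dict(W=W,f=f,cx=c["cx"],cy=c["cy"])
def onz(k,u,v,z):
    d=k["W"][:3,:3]@np.array([(u-k["cx"])/k["f"],(v-k["cy"])/k["f"],1]); o=k["W"][:3,3]
    return o+d*(z-o[2])/d[2]
def proj(k,p):
    q=np.linalg.inv(k["W"])@np.append(p,1); return k["cx"]+k["f"]*q[0]/q[2],k["cy"]+k["f"]*q[1]/q[2]
def tri(obs):
    A=np.zeros((3,3));b=np.zeros(3)
    for k,u,v in obs:
        d=k["W"][:3,:3]@np.array([(u-k["cx"])/k["f"],(v-k["cy"])/k["f"],1]); d/=np.linalg.norm(d)
        P=np.eye(3)-np.outer(d,d); A+=P; b+=P@k["W"][:3,3]
    return np.linalg.solve(A,b)
E
python3 - <<'E'
from h import *
import pickle
ks={}
s=bot.read_state(); print(s)
for n in("scene","side","wrist"):
    im,k=cam(n); ks[n]=k; cv2.imwrite(f"pics/{n}0.png",im[:,:,::-1]); print(n,k["W"].round(3),k["f"],k["cx"],k["cy"])
pickle.dump(ks,open("ks.pkl","wb"))
E
```

```text
pics
{'time': 0.0, 'q': array([ 1.26710905e+00,  2.64794363e-01,  1.60540363e+00,  1.00229853e-05,
        1.27371160e+00, -3.69017168e-02]), 'joint_vel': array([ 2.17400496e-04,  5.20079446e-04,  7.98718616e-04, -2.83571080e-04,
       -8.16246095e-06, -4.33961918e-04]), 'joint_torque': array([ 2.17163150e-03, -5.15114272e+01, -3.67310071e+01,  3.03409779e-04,
        1.27075537e-02,  8.78327651e-07]), 'tool_pos': array([0.17784834, 0.65078657, 0.40331781]), 'tcp_rot': array([-0.41777494, -3.11328273,  0.00358379]), 'wrist_force': array([0.1517454 , 1.09713941, 0.49399065]), 'torque': array([ 0.0360468 , -0.05978075,  0.02113854]), 'grip_force': 0.0, 'width': 1.0011471208739164}
scene [[ 0.356  0.587 -0.728  1.372]
 [ 0.934 -0.212  0.286 -0.304]
 [ 0.013 -0.782 -0.624  0.808]
 [ 0.     0.     0.     1.   ]] 443.95142958688143 319.9708915019353 239.51619108228195
side [[-0.929 -0.258  0.266  0.206]
 [-0.37   0.614 -0.697  0.881]
 [ 0.016 -0.746 -0.666  0.938]
 [ 0.     0.     0.     1.   ]] 464.9655134576902 324.34271087343774 235.48777504074147
wrist [[ 0.264  0.916  0.302  0.1  ]
 [ 0.965 -0.25  -0.085  0.671]
 [-0.003  0.313 -0.95   0.373]
 [ 0.     0.     0.     1.   ]] 384.314683175494 319.5786666735808 233.78204877778552
```

View pics/scene0.png

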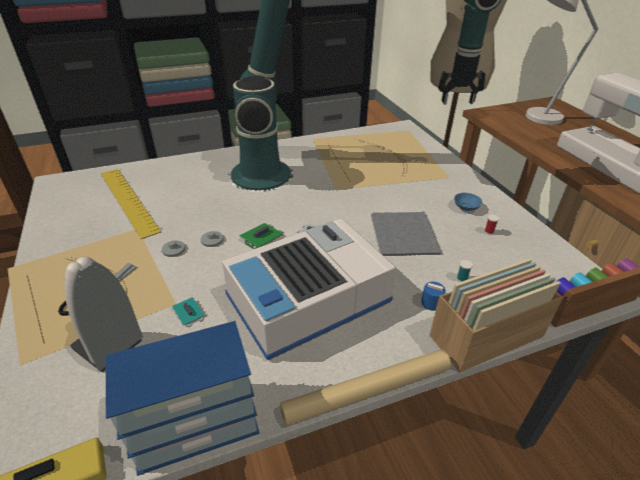

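View pics/side0.png

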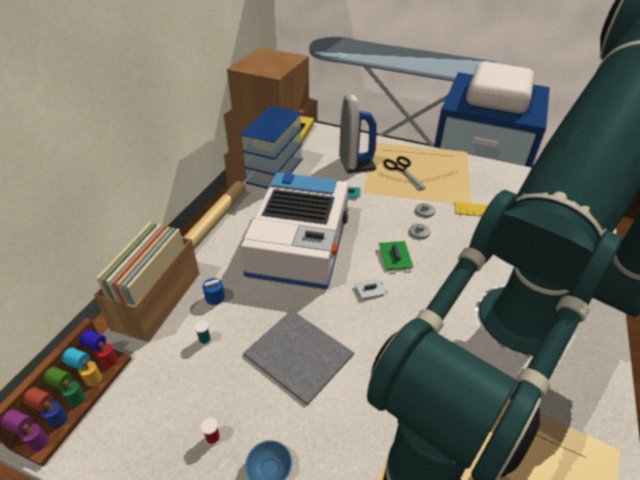

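The scene view shows the station at about (310,285), with its cover rib near (330,233) and the mat at (405,233). In the side view the rib is near (315,236), the orange tab at (335,250) and the mat at (298,355). The small grey cover at (370,288), the green one and the turquoise one are decoys. I'll enlarge the crops.

```bash
python3 - <<'E'
import cv2,numpy as np
a=cv2.imread("pics/scene0.png")[200:300,300:450]; b=cv2.imread("pics/side0.png")[170:290,235:365]
a=cv2.resize(a,None,fx=5,fy=5,interpolation=cv2.INTER_CUBIC); b=cv2.resize(b,None,fx=5,fy=5,interpolation=cv2.INTER_CUBIC)
cv2.imwrite("pics/a1.png",a); cv2.imwrite("pics/b1.png",b)
E
```

```text
(no output)
```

View pics/b1.png

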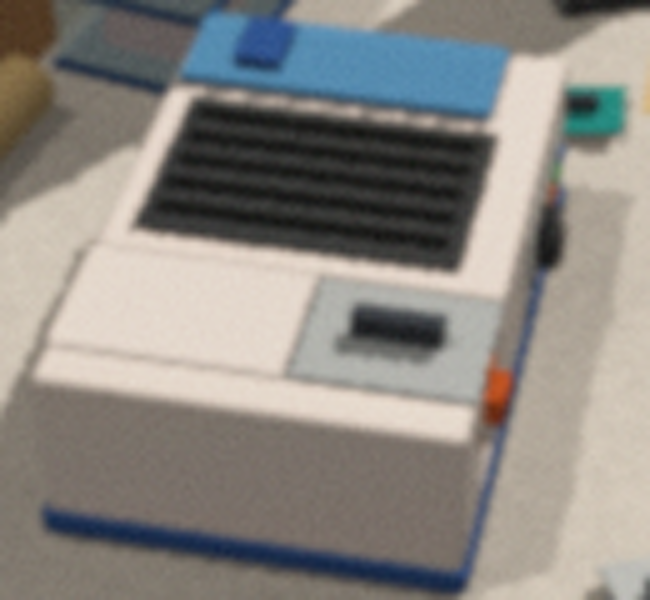

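View pics/a1.png

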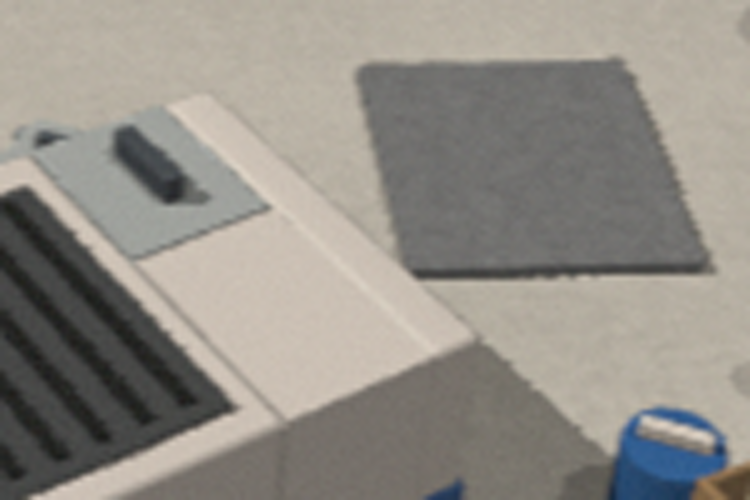

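Crop b1 shows cover corners at (320,275), (500,297), (478,402) and (290,377), the rib centre at (398,324) and the orange pad at (500,396). Crop a1 shows cover corners at (35,157), (165,105), (270,208) and (137,258), the rib at (150,162), and mat corners at (360,65), (625,62), (712,268) and (410,270).

```bash
python3 - <<'E'
from h import *; import pickle
ks=pickle.load(open("ks.pkl","rb")); S=ks["scene"];D=ks["side"]
a=lambda u,v:(300+u/5,200+v/5); b=lambda u,v:(235+u/5,170+v/5)
ca=[(35,157),(165,105),(270,208),(137,258)]; cb=[(500,297),(478,402),(290,377),(320,275)]
for n,(p,q) in zip(["FR","FL","RL","RR"],zip(ca,cb)):
    print(n,onz(S,*a(*p),.12).round(4),onz(D,*b(*q),.12).round(4),tri([(S,*a(*p)),(D,*b(*q))]).round(4))
print("rib",tri([(S,*a(150,162)),(D,*b(398,324))]).round(4),onz(S,*a(150,162),.13),onz(D,*b(398,324),.13))
print("pad",onz(D,*b(500,396),.087))
print("st L edge", onz(D,*b(470,440),.12),onz(D,*b(35,380),.12), onz(D,*b(462,588),0), onz(D,*b(45,522),0), onz(S,*a(475,340),.12),onz(S,*a(285,420),.12))
m=[onz(S,*a(*p),.01) for p in [(360,65),(625,62),(712,268),(410,270)]]
m2=[onz(D,*p,.01) for p in [(352,353),(307,401),(244,352),(292,312)]]
print(np.round(m,4),np.mean(m,0),np.round(m2,4),np.mean(m2,0))
E
```

```text
FR [ 0.5264 -0.0079  0.12  ] [ 0.5163 -0.0102  0.12  ] [ 0.5188 -0.0085  0.1175]
FL [0.5074 0.0713 0.12  ] [0.4977 0.0706 0.12  ] [0.5002 0.0714 0.1173]
RL [0.605  0.0877 0.12  ] [0.5939 0.0906 0.12  ] [0.5973 0.0889 0.1156]
RR [0.6182 0.0116 0.12  ] [0.6127 0.0106 0.12  ] [0.6143 0.0113 0.1185]
rib [0.5563 0.041  0.1272] [0.56210556 0.04055327 0.13      ] [0.55404735 0.04146839 0.13      ]
pad [0.50027244 0.02905727 0.087     ]
st L edge [0.49139266 0.09790989 0.12      ] [0.71352953 0.14311234 0.12      ] [0.49593104 0.09060436 0.        ] [0.72640167 0.1336717  0.        ] [0.72603016 0.13681014 0.12      ] [0.74389138 0.03230096 0.12      ]
[[0.3714 0.262  0.01  ]
 [0.4248 0.4206 0.01  ]
 [0.6152 0.3606 0.01  ]
 [0.5591 0.201  0.01  ]] [0.49264435 0.31104246 0.01      ] [[0.365  0.267  0.01  ]
 [0.4147 0.4175 0.01  ]
 [0.5993 0.3604 0.01  ]
 [0.5454 0.21   0.01  ]] [0.48111021 0.313724   0.01      ]
```

```bash
cat >> h.py <<'E'
def togo(target,yaw=None):
    "remaining shift in tool axes (mm) after turning so that tool x points to angle yaw; and turn"
    s=bot.read_state(); M=R.from_rotvec(s["tcp_rot"]).as_matrix(); a=np.arctan2(M[1,0],M[0,0])
    t=0 if yaw is None else -((yaw-a+np.pi)%(2*np.pi)-np.pi)
    M2=M@R.from_rotvec([0,0,t]).as_matrix()
    return M.round(3).tolist(),round(t,4),(M2.T@(np.array(target)-s["tool_pos"])*1000).round(1)
E
python3 - <<'E'
from h import *
print(togo([.471,.0236,.34],np.pi+.195))
E
```

```text
([[-0.965, 0.264, -0.001], [0.264, 0.965, -0.002], [0.0, -0.002, -1.0]], np.float64(-0.4618), array([-166.1, -672.1,   64.5]))
```

Request:
drive_tool(increments=[{"delta_pos": [0, 0, 0], "turn": -0.1155, "jaw": -1}, {"delta_pos": [0, 0, 0], "turn": -0.1155, "jaw": -1}, {"delta_pos": [0, 0, 0], "turn": -0.1155, "jaw": -1}, {"delta_pos": [0, 0, 0], "turn": -0.1155, "jaw": -1}, {"delta_pos": [-9.5, -38, 0], "turn": 0, "jaw": -1}, {"delta_pos": [-9.5, -38, 0], "turn": 0, "jaw": -1}, {"delta_pos": [-9.5, -38, 0], "turn": 0, "jaw": -1}, {"delta_pos": [-9.5, -38, 0], "turn": 0, "jaw": -1}], grip_force=30)

```text
time: 0.82
tool_pos: [0.2449, 0.5079, 0.4039]
tcp_rot: [0.308, -3.126, 0.002]
wrist_force: [1.3, 0.0, -0.1]
width: 0.001
grip_force: 0.0
```

Request:
drive_tool(increments=[{"delta_pos": [-9.5, -38, 0], "turn": 0, "jaw": -1}, {"delta_pos": [-9.5, -38, 0], "turn": 0, "jaw": -1}, {"delta_pos": [-9.5, -38, 0], "turn": 0, "jaw": -1}, {"delta_pos": [-9.5, -38, 0], "turn": 0, "jaw": -1}, {"delta_pos": [-9.5, -38, 0], "turn": 0, "jaw": -1}, {"delta_pos": [-9.5, -38, 0], "turn": 0, "jaw": -1}, {"delta_pos": [-9.5, -38, 0], "turn": 0, "jaw": -1}, {"delta_pos": [-9.5, -38, 0], "turn": 0, "jaw": -1}])

```text
time: 1.48
tool_pos: [0.3783, 0.224, 0.4046]
tcp_rot: [-0.307, 3.126, 0.0]
wrist_force: [0.8, 0.1, 0.3]
width: -0.002
grip_force: 0.0
```

```bash
python3 - <<'E'
from h import *
s=bot.read_state(); print(s["time"],s["tool_pos"],s["wrist_force"],s["width"])
print(togo([.471,.0236,.34],np.pi+.195))
E
```

```text
1.4833 [0.37831932 0.22402503 0.40460519] [0.75538404 0.08475943 0.25300245] -0.002150730888519425
([[-0.981, -0.194, 0.0], [-0.194, 0.981, 0.0], [-0.0, 0.0, -1.0]], np.float64(0.0006), array([ -52.1, -214.6,   64.6]))
```

Request:
drive_tool(increments=[{"delta_pos": [-8.7, -36, 5], "turn": 0, "jaw": -1}, {"delta_pos": [-8.7, -36, 10], "turn": 0, "jaw": -1}, {"delta_pos": [-8.7, -36, 10], "turn": 0, "jaw": -1}, {"delta_pos": [-8.7, -36, 10], "turn": 0, "jaw": -1}, {"delta_pos": [-8.7, -36, 10], "turn": 0, "jaw": -1}, {"delta_pos": [-8.7, -34.6, 10], "turn": 0, "jaw": -1}, {"delta_pos": [0, 0, 9], "turn": 0, "jaw": -1}, {"delta_pos": [0, 0, 0], "turn": 0, "jaw": -1}])

```text
time: 2.15
tool_pos: [0.4705, 0.0239, 0.3384]
tcp_rot: [0.299, -3.123, -0.001]
wrist_force: [-0.7, 0.7, -0.7]
width: 0.001
grip_force: 0.0
```

```bash
python3 - <<'E'
from h import *; import pickle
im,k=cam("wrist"); cv2.imwrite("pics/w1.png",im[:,:,::-1]); pickle.dump(k,open("w1.pkl","wb"))
im,k=cam("scene"); cv2.imwrite("pics/scene1.png",im[:,:,::-1])
s=bot.read_state(); print(s["time"],s["tool_pos"],s["wrist_force"],s["q"].round(2))
E
```

```text
2.25 [0.47051297 0.0257914  0.34004108] [-0.41649753 -0.18198625  0.14910526] [ 0.   -0.07  2.1   0.    1.12 -1.76]
```

View pics/w1.png

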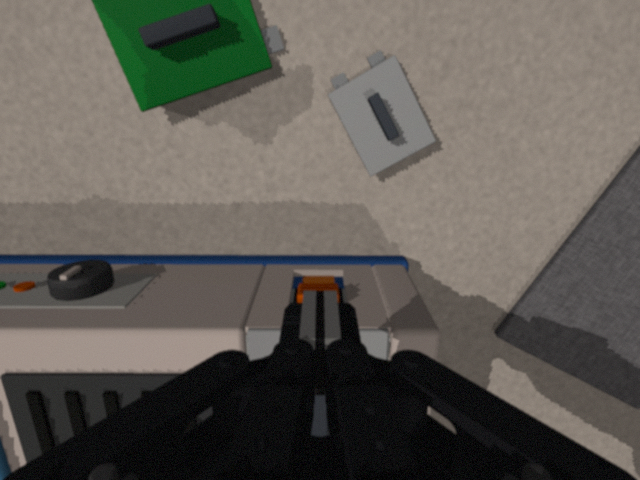

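The wrist view shows the fingertips at (320,290), almost over the orange pad at (318,287). The station's front base line is level, from (0,259) to (405,258), so the tool's yaw matches the station. The cover front edge is at v≈329, spanning u=247 to 388.

```bash
python3 - <<'E'
from h import *; import pickle
k=pickle.load(open("w1.pkl","rb"))
u=np.array([np.cos(.195),np.sin(.195)]); w=np.array([-u[1],u[0]])
s=bot.read_state()
def rep(n,p):
    d=p[:2]-s["tool_pos"][:2]; print(n,p.round(4),"fwd/left of tcp mm",(d@u*1000).round(1),(d@w*1000).round(1))
rep("cov FR",onz(k,247,329,.12)); rep("cov FL",onz(k,388,329,.12)); rep("base",onz(k,320,258,0)); rep("padtopL",onz(k,343,288,.087)); rep("padR",onz(k,295,288,.087))
rep("pad front top",onz(k,318,280,.096));rep("st corner",onz(k,405,258,0))
for x in(0,.011,-.011):
  p=s["tool_pos"]-np.array([0,0,.173]);p[:2]-=u*x;print(proj(k,p))
E
```

```text
cov FR [ 0.5141 -0.0097  0.12  ] fwd/left of tcp mm 35.9 -43.2
cov FL [0.4992 0.0677 0.12  ] fwd/left of tcp mm 36.3 35.6
base [0.5112 0.0315 0.    ] fwd/left of tcp mm 41.0 -2.3
padtopL [0.4947 0.043  0.087 ] fwd/left of tcp mm 27.0 12.2
padR [0.5004 0.0132 0.087 ] fwd/left of tcp mm 26.9 -18.2
pad front top [0.4881 0.0257 0.096 ] fwd/left of tcp mm 17.3 -3.6
st corner [0.4974 0.1032 0.    ] fwd/left of tcp mm 41.3 70.8
(np.float64(325.75186115588957), np.float64(314.5689438747316))
(np.float64(325.7780093888315), np.float64(290.47658591300205))
(np.float64(325.72680819983094), np.float64(337.65213984842796))
```

Request:
drive_tool(increments=[{"delta_pos": [0, 0, 25], "turn": 0, "jaw": -1}, {"delta_pos": [0, 0, 25], "turn": 0, "jaw": -1}, {"delta_pos": [0, 0, 20], "turn": 0, "jaw": -1}, {"delta_pos": [0, 0, 12], "turn": 0, "jaw": -1}, {"delta_pos": [0, 0, 0], "turn": 0, "jaw": -1}, {"delta_pos": [0, 0, 0], "turn": 0, "jaw": -1}])

```text
time: 2.75
tool_pos: [0.4706, 0.0268, 0.2588]
tcp_rot: [0.31, -3.125, -0.0]
wrist_force: [0.1, -0.1, -0.2]
width: -0.001
grip_force: 0.0
```

Request:
drive_tool(increments=[{"delta_pos": [-2, 0, 0], "turn": 0, "jaw": -1}, {"delta_pos": [-2, 0, 0], "turn": 0, "jaw": -1}, {"delta_pos": [0, 0, 0], "turn": 0, "jaw": -1}, {"delta_pos": [0, 0, 0], "turn": 0, "jaw": -1}])

```text
time: 3.08
tool_pos: [0.4757, 0.0264, 0.2599]
tcp_rot: [-0.306, 3.124, -0.0]
wrist_force: [-0.4, 0.1, -0.3]
width: 0.003
grip_force: 0.0
```

```bash
python3 - <<'E'
from h import *; import pickle
im,k=cam("wrist"); cv2.imwrite("pics/w2.png",cv2.resize(im[180:420,200:440,::-1],None,fx=2.5,fy=2.5,interpolation=cv2.INTER_CUBIC))
s=bot.read_state(); print(s["time"],s["tool_pos"],s["wrist_force"])
E
```

```text
3.1333 [0.47544575 0.02631714 0.25952382] [-0.02454419 -0.64786097 -0.27565939]
```

View pics/w2.png

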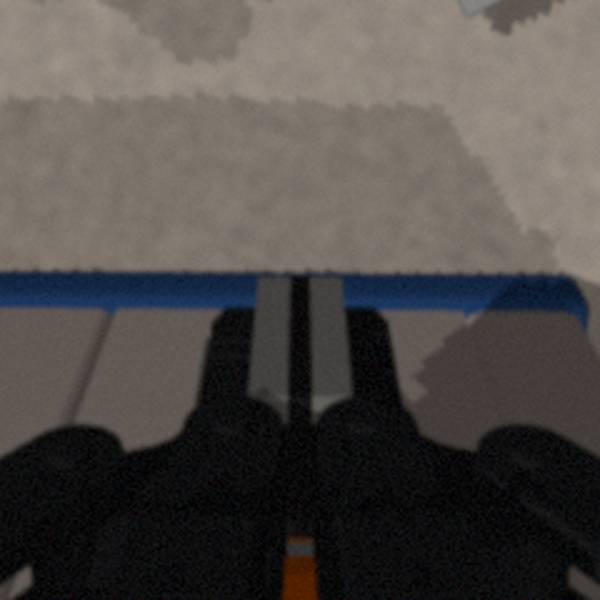

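The fingers hang just in front of the pad, with orange visible between them at about (300,570) in the crop, and they are centred. Now I'll press by feel.

Request:
drive_tool(increments=[{"delta_pos": [-1, 0, 1.5], "turn": 0, "jaw": -1}, {"delta_pos": [-1, 0, 0], "turn": 0, "jaw": -1}, {"delta_pos": [0, 0, 0], "turn": 0, "jaw": -1}, {"delta_pos": [0, 0, 0], "turn": 0, "jaw": -1}])

```text
time: 3.47
tool_pos: [0.477, 0.0266, 0.2571]
tcp_rot: [0.306, -3.126, -0.0]
wrist_force: [-0.9, 0.0, 0.0]
width: -0.0
grip_force: 0.0
```

Request:
drive_tool(increments=[{"delta_pos": [-0.5, 0, 0], "turn": 0, "jaw": -1}, {"delta_pos": [-0.5, 0, 0], "turn": 0, "jaw": -1}, {"delta_pos": [0, 0, 0], "turn": 0, "jaw": -1}, {"delta_pos": [0, 0, 0], "turn": 0, "jaw": -1}])

```text
time: 3.8
tool_pos: [0.478, 0.0268, 0.2572]
tcp_rot: [0.306, -3.127, 0.0]
wrist_force: [-0.8, 0.3, 0.4]
width: 0.001
grip_force: 0.0
```

Request:
drive_tool(increments=[{"delta_pos": [-0.5, 0, 0], "turn": 0, "jaw": -1}, {"delta_pos": [-0.5, 0, 0], "turn": 0, "jaw": -1}, {"delta_pos": [0, 0, 0], "turn": 0, "jaw": -1}, {"delta_pos": [0, 0, 0], "turn": 0, "jaw": -1}])

```text
time: 4.13
tool_pos: [0.479, 0.027, 0.2572]
tcp_rot: [-0.306, 3.127, -0.0]
wrist_force: [0.3, 0.2, -0.3]
width: 0.001
grip_force: 0.0
```

Request:
drive_tool(increments=[{"delta_pos": [-0.5, 0, 0], "turn": 0, "jaw": -1}, {"delta_pos": [-0.5, 0, 0], "turn": 0, "jaw": -1}, {"delta_pos": [0, 0, 0], "turn": 0, "jaw": -1}, {"delta_pos": [0, 0, 0], "turn": 0, "jaw": -1}])

```text
time: 4.47
tool_pos: [0.4799, 0.0272, 0.2572]
tcp_rot: [-0.306, 3.127, 0.0]
wrist_force: [0.3, -0.4, -0.1]
width: -0.001
grip_force: 0.0
```

Request:
drive_tool(increments=[{"delta_pos": [-0.5, 0, 0], "turn": 0, "jaw": -1}, {"delta_pos": [-0.5, 0, 0], "turn": 0, "jaw": -1}, {"delta_pos": [0, 0, 0], "turn": 0, "jaw": -1}, {"delta_pos": [0, 0, 0], "turn": 0, "jaw": -1}])

```text
time: 4.8
tool_pos: [0.4809, 0.0274, 0.2572]
tcp_rot: [-0.306, 3.127, -0.0]
wrist_force: [0.3, -0.0, -0.4]
width: -0.0
grip_force: 0.0
```

Request:
drive_tool(increments=[{"delta_pos": [-0.5, 0, 0], "turn": 0, "jaw": -1}, {"delta_pos": [-0.5, 0, 0], "turn": 0, "jaw": -1}, {"delta_pos": [0, 0, 0], "turn": 0, "jaw": -1}, {"delta_pos": [0, 0, 0], "turn": 0, "jaw": -1}])

```text
time: 5.13
tool_pos: [0.4819, 0.0276, 0.2572]
tcp_rot: [0.306, -3.127, 0.0]
wrist_force: [-0.1, 0.3, -0.2]
width: -0.0
grip_force: 0.0
```

Request:
drive_tool(increments=[{"delta_pos": [-0.5, 0, 0], "turn": 0, "jaw": -1}, {"delta_pos": [-0.5, 0, 0], "turn": 0, "jaw": -1}, {"delta_pos": [0, 0, 0], "turn": 0, "jaw": -1}, {"delta_pos": [0, 0, 0], "turn": 0, "jaw": -1}])

```text
time: 5.47
tool_pos: [0.4829, 0.0278, 0.2572]
tcp_rot: [-0.306, 3.127, -0.0]
wrist_force: [-0.1, -0.5, 0.4]
width: -0.001
grip_force: 0.0
```

Request:
drive_tool(increments=[{"delta_pos": [-0.5, 0, 0], "turn": 0, "jaw": -1}, {"delta_pos": [-0.5, 0, 0], "turn": 0, "jaw": -1}, {"delta_pos": [0, 0, 0], "turn": 0, "jaw": -1}, {"delta_pos": [0, 0, 0], "turn": 0, "jaw": -1}])

```text
time: 5.8
tool_pos: [0.4839, 0.028, 0.2572]
tcp_rot: [-0.306, 3.127, 0.0]
wrist_force: [0.4, -0.3, 0.0]
width: 0.002
grip_force: 0.0
```

Request:
drive_tool(increments=[{"delta_pos": [-0.5, 0, 0], "turn": 0, "jaw": -1}, {"delta_pos": [-0.5, 0, 0], "turn": 0, "jaw": -1}, {"delta_pos": [0, 0, 0], "turn": 0, "jaw": -1}, {"delta_pos": [0, 0, 0], "turn": 0, "jaw": -1}])

```text
time: 6.13
tool_pos: [0.4849, 0.0282, 0.2572]
tcp_rot: [0.306, -3.127, 0.0]
wrist_force: [-0.5, 0.1, -0.1]
width: 0.002
grip_force: 0.0
```

Request:
drive_tool(increments=[{"delta_pos": [-0.5, 0, 0], "turn": 0, "jaw": -1}, {"delta_pos": [-0.5, 0, 0], "turn": 0, "jaw": -1}, {"delta_pos": [0, 0, 0], "turn": 0, "jaw": -1}, {"delta_pos": [0, 0, 0], "turn": 0, "jaw": -1}])

```text
time: 6.47
tool_pos: [0.4858, 0.0284, 0.2572]
tcp_rot: [-0.306, 3.127, 0.0]
wrist_force: [0.2, -0.5, 0.5]
width: 0.0
grip_force: 0.0
```

Request:
drive_tool(increments=[{"delta_pos": [-0.5, 0, 0], "turn": 0, "jaw": -1}, {"delta_pos": [-0.5, 0, 0], "turn": 0, "jaw": -1}, {"delta_pos": [0, 0, 0], "turn": 0, "jaw": -1}, {"delta_pos": [0, 0, 0], "turn": 0, "jaw": -1}])

```text
time: 6.8
tool_pos: [0.4866, 0.0286, 0.2571]
tcp_rot: [0.306, -3.126, 0.0]
wrist_force: [-1.3, -0.1, 1.4]
width: -0.0
grip_force: 0.7
```

Request:
drive_tool(increments=[{"delta_pos": [-0.5, 0, 0], "turn": 0, "jaw": -1}, {"delta_pos": [-0.5, 0, 0], "turn": 0, "jaw": -1}, {"delta_pos": [0, 0, 0], "turn": 0, "jaw": -1}, {"delta_pos": [0, 0, 0], "turn": 0, "jaw": -1}])

```text
time: 7.13
tool_pos: [0.4874, 0.0287, 0.2571]
tcp_rot: [0.306, -3.125, 0.0]
wrist_force: [-3.1, -0.9, 2.5]
width: -0.001
grip_force: 2.0
```

Request:
drive_tool(increments=[{"delta_pos": [-0.5, 0, 0], "turn": 0, "jaw": -1}, {"delta_pos": [-0.5, 0, 0], "turn": 0, "jaw": -1}, {"delta_pos": [0, 0, 0], "turn": 0, "jaw": -1}, {"delta_pos": [0, 0, 0], "turn": 0, "jaw": -1}])

```text
time: 7.47
tool_pos: [0.4886, 0.0289, 0.2572]
tcp_rot: [0.306, -3.126, 0.0]
wrist_force: [-4.8, -1.3, 5.0]
width: -0.001
grip_force: 2.6
```

Request:
drive_tool(increments=[{"delta_pos": [-0.25, 0, -0.4], "turn": 0, "jaw": -1}, {"delta_pos": [-0.25, 0, 0], "turn": 0, "jaw": -1}, {"delta_pos": [0, 0, 0], "turn": 0, "jaw": -1}])

```text
time: 7.72
tool_pos: [0.4889, 0.0291, 0.2573]
tcp_rot: [0.306, -3.125, 0.0]
wrist_force: [-5.5, -2.1, 1.8]
width: -0.001
grip_force: 2.6
```

```bash
cat > look.py <<'E'
from h import *; import sys
o=[]
for n,(x,y,w,h) in (("scene",(290,180,120,120)),("side",(265,195,100,100))):
    im,k=cam(n); o.append(cv2.resize(im[y:y+h,x:x+w,::-1],(400,400),interpolation=cv2.INTER_CUBIC))
cv2.imwrite(f"pics/{sys.argv[1]}.png",np.hstack(o))
p=cv2.imread("pics/side0.png").astype(int); d=abs(im[:,:,::-1].astype(int)-p).sum(2)[225:256,292:335]; print("change on cover",d.mean())
s=bot.read_state(); print(s["time"],s["tool_pos"],s["wrist_force"])
E
python3 look.py l1
```

```text
change on cover 73.55288822205551
7.8167 [0.48890601 0.0290376  0.25728794] [-5.68081625 -1.53976286  2.40325424]
```

Request:
drive_tool(increments=[{"delta_pos": [-0.25, 0, -0.2], "turn": 0, "jaw": -1}, {"delta_pos": [-0.25, 0, 0], "turn": 0, "jaw": -1}, {"delta_pos": [0, 0, 0], "turn": 0, "jaw": -1}])

```text
time: 8.07
tool_pos: [0.4893, 0.0291, 0.2574]
tcp_rot: [0.306, -3.125, 0.0]
wrist_force: [-4.8, -1.2, 2.7]
width: 0.0
grip_force: 2.7
```

```bash
python3 look.py l2; python3 - <<'E'
import cv2
a=cv2.imread("pics/l1.png");b=cv2.imread("pics/l2.png")
d=cv2.absdiff(a,b); print(d[:,:400].mean(),d[:,400:].mean())
E
```

```text
change on cover 74.89797449362341
8.1667 [0.48931126 0.02913555 0.25738703] [-4.43678519 -1.12131816  2.57696656]
1.68831875 1.96109375
```

View pics/l2.png

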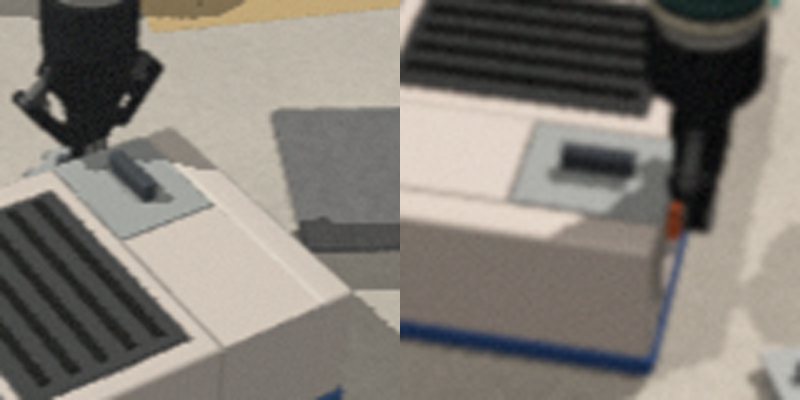

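The cover is still flush: its front-left corner is at about (665,215) and the pad at (675,218), both in the right half. I'll keep pressing.

Request:
drive_tool(increments=[{"delta_pos": [-0.25, 0, -0.1], "turn": 0, "jaw": -1}, {"delta_pos": [-0.25, 0, 0], "turn": 0, "jaw": -1}, {"delta_pos": [0, 0, 0], "turn": 0, "jaw": -1}])

```text
time: 8.42
tool_pos: [0.4899, 0.0292, 0.2576]
tcp_rot: [0.306, -3.126, 0.0]
wrist_force: [-4.6, -0.9, 1.7]
width: 0.001
grip_force: 2.4
```

Request:
drive_tool(increments=[{"delta_pos": [-0.25, 0, -0.1], "turn": 0, "jaw": -1}, {"delta_pos": [-0.25, 0, 0], "turn": 0, "jaw": -1}, {"delta_pos": [0, 0, 0], "turn": 0, "jaw": -1}])

```text
time: 8.67
tool_pos: [0.4905, 0.0294, 0.2577]
tcp_rot: [0.306, -3.126, -0.0]
wrist_force: [-4.3, -1.2, 0.7]
width: -0.0
grip_force: 2.6
```

```bash
python3 look.py l3; python3 - <<'E'
import cv2
a=cv2.imread("pics/l3.png");b=cv2.imread("pics/l2.png")
d=cv2.absdiff(a,b); print(d[130:240,50:220].mean(),d[120:210,510:665].mean())
E
```

```text
change on cover 115.83420855213804
8.7667 [0.49048577 0.02936532 0.25772415] [-5.17864584 -1.30140554  1.95534678]
10.13729055258467 18.445902031063323
```

The change on the cover jumped from 75 to 116, so it has probably released. I'll back off and look.

Request:
drive_tool(increments=[{"delta_pos": [3, 0, 0], "turn": 0, "jaw": -1}, {"delta_pos": [6, 0, 0], "turn": 0, "jaw": -1}, {"delta_pos": [6, 0, 0], "turn": 0, "jaw": -1}, {"delta_pos": [0, 0, -25], "turn": 0, "jaw": -1}, {"delta_pos": [0, 0, -35], "turn": 0, "jaw": -1}, {"delta_pos": [10, 0, -35], "turn": 0, "jaw": -0.1}, {"delta_pos": [0, 0, 0], "turn": 0, "jaw": -0.1}, {"delta_pos": [0, 0, 0], "turn": 0, "jaw": -0.1}])

```text
time: 9.43
tool_pos: [0.4672, 0.0245, 0.3565]
tcp_rot: [-0.305, 3.118, -0.001]
wrist_force: [-0.1, 0.7, 0.0]
width: 0.422
grip_force: 0.0
```

```bash
python3 - <<'E'
from h import *; import pickle
s=bot.read_state(); print(s["time"],s["tool_pos"],s["wrist_force"],s["width"])
P={}
w,P["w"]=cam("wrist"); a,P["s"]=cam("scene"); b,P["d"]=cam("side"); P["tcp"]=s["tool_pos"]
pickle.dump(P,open("p3.pkl","wb"))
z=lambda i,x,y,W,H,f:cv2.resize(i[y:y+H,x:x+W,::-1],None,fx=f,fy=f,interpolation=cv2.INTER_CUBIC)
cv2.imwrite("pics/g1.png",np.vstack([np.hstack([z(a,290,195,100,75,4),z(b,270,205,100,75,4)]),z(w,200,240,266,100,3)[:,:800] if 0 else np.hstack([z(w,160,260,320,120,2.5)])]))
print(cv2.imread("pics/g1.png").shape)
E
```

```text
9.4333 [0.46723801 0.02450401 0.35653705] [-0.1030887   0.73130698  0.02071833] 0.42249051513223307
(600, 800, 3)
```

View pics/g1.png

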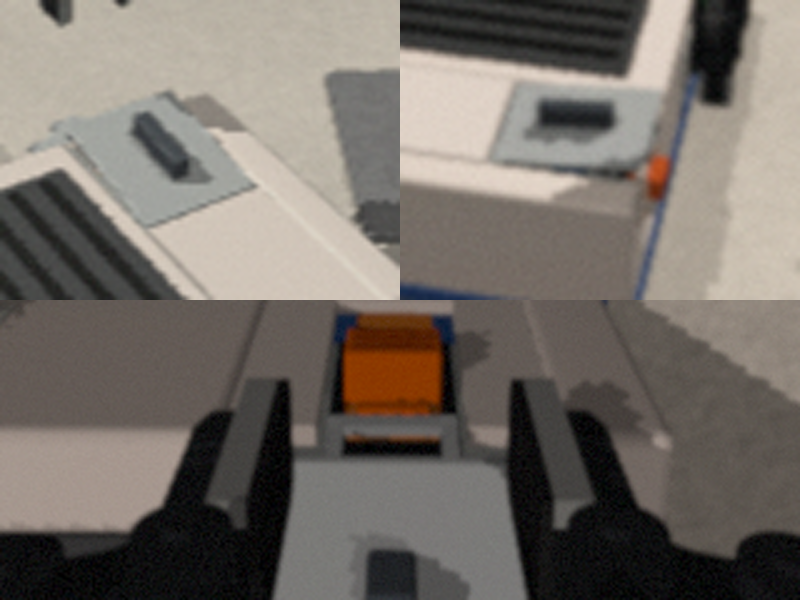

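The cover has sprung up. The wrist panel shows a dark gap and the orange tab behind the cover's raised front edge, at v≈460, and the rib is at about (391,575). The rib is at (160,143) in the scene panel and (577,112) in the side panel.

```bash
python3 - <<'E'
from h import *; import pickle
P=pickle.load(open("p3.pkl","rb")); u=np.array([np.cos(.195),np.sin(.195)]); w=np.array([-u[1],u[0]])
t=tri([(P["s"],290+160/4,195+143/4),(P["d"],270+177/4,205+112/4)]); print("rib",t)
k=P["w"]
for n,p in (("ribfront",onz(k,160+391.5/2.5,260+(552-300)/2.5,.145)),("edge",onz(k,160+403/2.5,260+(461-300)/2.5,.1315)),("rib",t)):
    d=p[:2]-P["tcp"][:2]; print(n,p.round(4),d@u*1000,d@w*1000)
print(togo([.556,.042,.345]),bot.read_state()["tool_pos"])
E
```

```text
rib [0.55720051 0.04063229 0.13303859]
ribfront [0.5224 0.0325 0.145 ] 55.64757021667321 -2.858883536265618
edge [0.5073 0.0321 0.1315] 40.81441168080852 -0.2947722269970735
rib [0.5572 0.0406 0.133 ] 91.38261668340779 -1.6091128867256888
([[-0.981, -0.194, -0.001], [-0.194, 0.981, 0.0], [0.001, 0.0, -1.0]], 0, array([-92. ,  -0.4,   7. ])) [0.46569687 0.02452258 0.35208145]
```

Request:
drive_tool(increments=[{"delta_pos": [-31, -0.5, 0], "turn": 0, "jaw": -0.1}, {"delta_pos": [-31, -1, 0], "turn": 0, "jaw": -0.1}, {"delta_pos": [-30, -0.5, 0], "turn": 0, "jaw": -0.1}, {"delta_pos": [0, 0, 15], "turn": 0, "jaw": -0.1}, {"delta_pos": [0, 0, 15], "turn": 0, "jaw": -0.1}, {"delta_pos": [0, 0, 10], "turn": 0, "jaw": -0.1}, {"delta_pos": [0, 0, 0], "turn": 0, "jaw": -0.1}, {"delta_pos": [0, 0, 0], "turn": 0, "jaw": -0.1}])

```text
time: 10.25
tool_pos: [0.5559, 0.0404, 0.311]
tcp_rot: [0.306, -3.123, -0.001]
wrist_force: [-0.3, 0.3, 0.7]
width: 0.451
grip_force: 0.0
```

```bash
python3 - <<'E'
from h import *; import pickle
w,k=cam("wrist"); b,_=cam("side")
z=lambda i,x,y,W,H,f:cv2.resize(i[y:y+H,x:x+W,::-1],None,fx=f,fy=f,interpolation=cv2.INTER_CUBIC)
cv2.imwrite("pics/g2.png",np.hstack([z(w,240,270,160,200,2.5),z(b,275,190,80,100,5)]))
s=bot.read_state();print(s["time"],s["tool_pos"],s["wrist_force"],s["width"],togo([.556,.0405,.302]))
E
```

```text
10.35 [0.55677498 0.04036258 0.31318893] [-0.36412721  0.7306534   0.89117614] 0.4509635977738164 ([[-0.981, -0.194, 0.0], [-0.194, 0.981, 0.0], [-0.0, -0.0, -1.0]], 0, array([ 0.7,  0.3, 11.2]))
```

View pics/g2.png

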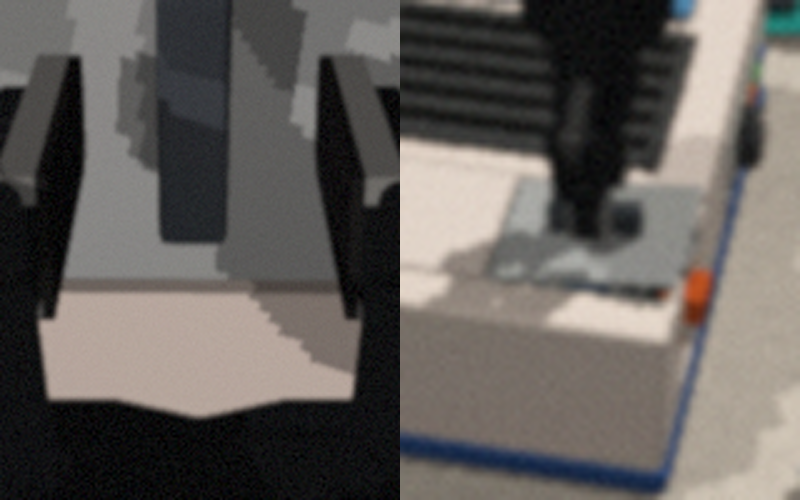

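The rib lies between the open fingers: its middle is at u≈193, against 200 midway between the fingers, so I'll shift 1.3 mm toward it. The side view shows the fingers at about the middle of the rib's length. I'll lower and close.

Request:
drive_tool(increments=[{"delta_pos": [0, -1.3, 4], "turn": 0, "jaw": -0.1}, {"delta_pos": [0, 0, 4], "turn": 0, "jaw": -0.1}, {"delta_pos": [0, 0, 3], "turn": 0, "jaw": -0.1}, {"delta_pos": [0, 0, 0], "turn": 0, "jaw": -0.4}, {"delta_pos": [0, 0, 0], "turn": 0, "jaw": -0.6}], grip_force=30)

```text
time: 10.77
tool_pos: [0.5569, 0.0391, 0.3018]
tcp_rot: [0.306, -3.126, -0.0]
wrist_force: [-0.2, -0.2, -0.6]
width: 0.204
grip_force: 0.0
```

Request:
drive_tool(increments=[{"delta_pos": [0, 0, 0], "turn": 0, "jaw": -0.7}, {"delta_pos": [0, 0, 0], "turn": 0, "jaw": -0.8}, {"delta_pos": [0, 0, 0], "turn": 0, "jaw": -1}, {"delta_pos": [0, 0, 0], "turn": 0, "jaw": -1}, {"delta_pos": [0, 0, 0], "turn": 0, "jaw": -1}])

```text
time: 11.18
tool_pos: [0.5571, 0.0392, 0.3022]
tcp_rot: [-0.306, 3.126, -0.0]
wrist_force: [-1.3, 0.4, 0.8]
width: 0.129
grip_force: 33.0
```

Request:
drive_tool(increments=[{"delta_pos": [1.5, 0, 0], "turn": 0, "jaw": -1}, {"delta_pos": [1.5, 0, 0], "turn": 0, "jaw": -1}, {"delta_pos": [0, 0, 0], "turn": 0, "jaw": -1}])

```text
time: 11.43
tool_pos: [0.5542, 0.0385, 0.3024]
tcp_rot: [-0.306, 3.126, -0.0]
wrist_force: [1.5, 1.5, 1.6]
width: 0.125
grip_force: 33.0
```

Request:
drive_tool(increments=[{"delta_pos": [1.5, 0, 0], "turn": 0, "jaw": -1}, {"delta_pos": [1.5, 0, 0], "turn": 0, "jaw": -1}, {"delta_pos": [0, 0, 0], "turn": 0, "jaw": -1}])

```text
time: 11.68
tool_pos: [0.5511, 0.0379, 0.3022]
tcp_rot: [-0.306, 3.126, -0.0]
wrist_force: [0.7, -0.3, 1.6]
width: 0.128
grip_force: 33.1
```

Forces are low, so I'll continue drawing.

Request:
drive_tool(increments=[{"delta_pos": [1.5, 0, 0], "turn": 0, "jaw": -1}, {"delta_pos": [1.5, 0, 0], "turn": 0, "jaw": -1}, {"delta_pos": [0, 0, 0], "turn": 0, "jaw": -1}])

```text
time: 11.93
tool_pos: [0.5481, 0.0373, 0.3021]
tcp_rot: [-0.306, 3.126, -0.0]
wrist_force: [1.9, 0.2, 1.6]
width: 0.125
grip_force: 33.1
```

Request:
drive_tool(increments=[{"delta_pos": [1.5, 0, 0], "turn": 0, "jaw": -1}, {"delta_pos": [1.5, 0, 0], "turn": 0, "jaw": -1}, {"delta_pos": [0, 0, 0], "turn": 0, "jaw": -1}])

```text
time: 12.18
tool_pos: [0.5451, 0.0368, 0.3021]
tcp_rot: [0.306, -3.127, 0.0]
wrist_force: [0.7, 1.1, 1.7]
width: 0.126
grip_force: 33.2
```

Request:
drive_tool(increments=[{"delta_pos": [1.5, 0, 0], "turn": 0, "jaw": -1}, {"delta_pos": [1.5, 0, 0], "turn": 0, "jaw": -1}, {"delta_pos": [0, 0, 0], "turn": 0, "jaw": -1}])

```text
time: 12.43
tool_pos: [0.5421, 0.0362, 0.302]
tcp_rot: [0.306, -3.127, 0.0]
wrist_force: [1.1, -0.0, 1.1]
width: 0.13
grip_force: 33.2
```

Request:
drive_tool(increments=[{"delta_pos": [1.5, 0, 0], "turn": 0, "jaw": -1}, {"delta_pos": [1.5, 0, 0], "turn": 0, "jaw": -1}, {"delta_pos": [1, 0, 0], "turn": 0, "jaw": -1}, {"delta_pos": [0, 0, 0], "turn": 0, "jaw": -1}])

```text
time: 12.77
tool_pos: [0.5383, 0.0354, 0.3021]
tcp_rot: [0.306, -3.127, 0.0]
wrist_force: [0.9, 0.7, 2.5]
width: 0.135
grip_force: 33.2
```

Request:
drive_tool(increments=[{"delta_pos": [0, 0, -1], "turn": 0, "jaw": -1}, {"delta_pos": [0, 0, -1], "turn": 0, "jaw": -1}, {"delta_pos": [0, 0, -1], "turn": 0, "jaw": -1}, {"delta_pos": [0, 0, 0], "turn": 0, "jaw": -1}])

```text
time: 13.1
tool_pos: [0.538, 0.0354, 0.3046]
tcp_rot: [0.306, -3.125, -0.0]
wrist_force: [0.4, -0.1, -0.1]
width: 0.131
grip_force: 33.0
```

Request:
drive_tool(increments=[{"delta_pos": [0, 0, -2], "turn": 0, "jaw": -1}, {"delta_pos": [0, 0, -3], "turn": 0, "jaw": -1}, {"delta_pos": [0, 0, -3], "turn": 0, "jaw": -1}, {"delta_pos": [0, 0, 0], "turn": 0, "jaw": -1}])

```text
time: 13.43
tool_pos: [0.5385, 0.0355, 0.3135]
tcp_rot: [-0.306, 3.126, -0.0]
wrist_force: [-0.7, -0.4, -0.3]
width: 0.13
grip_force: 32.8
```

Request:
drive_tool(increments=[{"delta_pos": [0, 0, -6], "turn": 0, "jaw": -1}, {"delta_pos": [0, 0, -10], "turn": 0, "jaw": -1}, {"delta_pos": [0, 0, -14], "turn": 0, "jaw": -1}, {"delta_pos": [0, 0, -14], "turn": 0, "jaw": -1}, {"delta_pos": [0, 0, -10], "turn": 0, "jaw": -1}, {"delta_pos": [0, 0, 0], "turn": 0, "jaw": -1}])

```text
time: 13.93
tool_pos: [0.5395, 0.0355, 0.3706]
tcp_rot: [-0.306, 3.121, -0.001]
wrist_force: [0.1, 0.0, -0.2]
width: 0.13
grip_force: 32.8
```

```bash
python3 - <<'E'
from h import *
w,k=cam("wrist"); b,kb=cam("side"); a,_=cam("scene")
z=lambda i,x,y,W,H,f:cv2.resize(i[y:y+H,x:x+W,::-1],None,fx=f,fy=f,interpolation=cv2.INTER_CUBIC)
cv2.imwrite("pics/g3.png",np.hstack([z(a,220,120,200,300,2),z(b,230,150,200,300,2)]))
s=bot.read_state();print(s["time"],s["tool_pos"],s["wrist_force"],s["width"],s["grip_force"],togo([.487,.312,s["tool_pos"][2]]))
E
```

```text
14.0833 [0.53823833 0.03544145 0.3668242 ] [-0.12610282  0.32046585 -1.65188158] 0.13294856763312507 32.78591573238373 ([[-0.981, -0.194, -0.0], [-0.194, 0.981, 0.0], [0.0, 0.0, -1.0]], 0, array([ -3.4, 281.2,   0. ]))
```

View pics/g3.png

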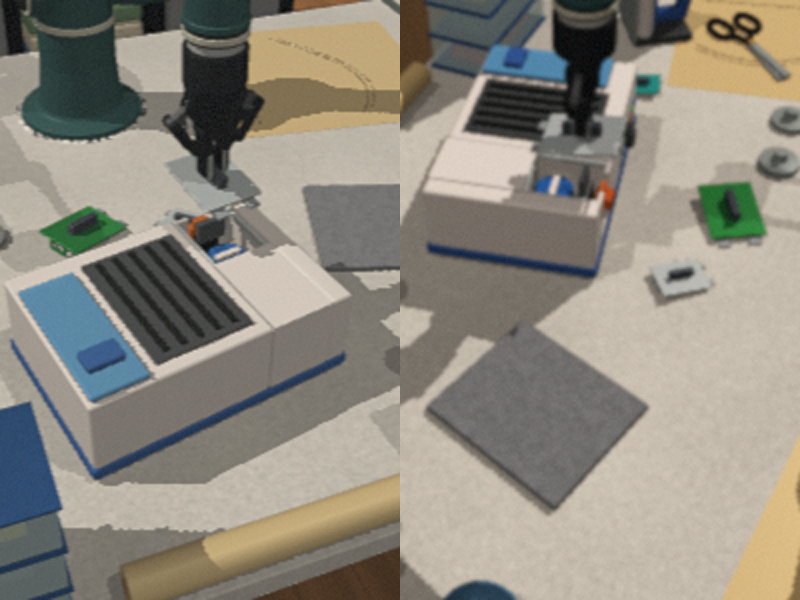

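The cover is held clear of the open bay: about (215,180) in the scene panel and (585,130) in the side panel. The decoys and the mat, with its centre at about (538,415), are untouched. I'll carry it to the mat.

Request:
drive_tool(increments=[{"delta_pos": [0, 10, 0], "turn": 0, "jaw": -1}, {"delta_pos": [0, 20, 0], "turn": 0, "jaw": -1}, {"delta_pos": [0, 25, 0], "turn": 0, "jaw": -1}, {"delta_pos": [0, 25, 0], "turn": 0, "jaw": -1}, {"delta_pos": [0, 25, 0], "turn": 0, "jaw": -1}, {"delta_pos": [0, 25, 0], "turn": 0, "jaw": -1}, {"delta_pos": [0, 25, 0], "turn": 0, "jaw": -1}, {"delta_pos": [0, 25, 0], "turn": 0, "jaw": -1}])

```text
time: 14.75
tool_pos: [0.5024, 0.2136, 0.3658]
tcp_rot: [0.306, -3.125, 0.0]
wrist_force: [-0.1, 1.0, -0.8]
width: 0.126
grip_force: 32.8
```

Request:
drive_tool(increments=[{"delta_pos": [0, 25, 0], "turn": 0, "jaw": -1}, {"delta_pos": [0, 25, 0], "turn": 0, "jaw": -1}, {"delta_pos": [0, 25, 0], "turn": 0, "jaw": -1}, {"delta_pos": [0, 18, 0], "turn": 0, "jaw": -1}, {"delta_pos": [0, 10, 0], "turn": 0, "jaw": -1}, {"delta_pos": [0, 0, 10], "turn": 0, "jaw": -1}, {"delta_pos": [0, 0, 15], "turn": 0, "jaw": -1}, {"delta_pos": [0, 0, 20], "turn": 0, "jaw": -1}])

```text
time: 15.42
tool_pos: [0.4838, 0.3129, 0.3219]
tcp_rot: [-0.307, 3.125, 0.0]
wrist_force: [1.0, 0.2, -0.6]
width: 0.125
grip_force: 32.8
```

Request:
drive_tool(increments=[{"delta_pos": [0, 0, 20], "turn": 0, "jaw": -1}, {"delta_pos": [0, 0, 20], "turn": 0, "jaw": -1}, {"delta_pos": [0, 0, 20], "turn": 0, "jaw": -1}, {"delta_pos": [0, 0, 20], "turn": 0, "jaw": -1}, {"delta_pos": [0, 0, 15], "turn": 0, "jaw": -1}, {"delta_pos": [0, 0, 10], "turn": 0, "jaw": -1}, {"delta_pos": [0, 0, 0], "turn": 0, "jaw": -1}, {"delta_pos": [0, 0, 0], "turn": 0, "jaw": -1}])

```text
time: 16.08
tool_pos: [0.4833, 0.3123, 0.216]
tcp_rot: [0.305, -3.125, 0.002]
wrist_force: [-0.2, -0.6, -0.5]
width: 0.131
grip_force: 32.8
```

```bash
python3 - <<'E'
from h import *; import pickle
w,k=cam("wrist"); pickle.dump((w,k),open("w5.pkl","wb"))
s=bot.read_state();print(s["time"],s["tool_pos"],s["wrist_force"],s["width"],s["grip_force"],togo([.484,.313,.2]))
ks=pickle.load(open("ks.pkl","rb")); S=ks["scene"];D=ks["side"]
A=[(360,65),(625,62),(712,268),(410,270)];B=[(352,353),(307,401),(244,352),(292,312)]
print(np.mean([tri([(S,300+p[0]/5,200+p[1]/5),(D,*q)]) for p,q in zip(A,B)],0))
E
```

```text
16.1333 [0.4838253  0.31275991 0.21717054] [-0.02214982 -0.84818234 -0.43456962] 0.1279886691333372 32.77197539806366 ([[-0.981, -0.194, 0.0], [-0.194, 0.981, -0.0], [-0.0, -0.0, -1.0]], 0, array([-0.2,  0.2, 17.2]))
[0.48471929 0.31294095 0.00504256]
```

Request:
drive_tool(increments=[{"delta_pos": [0, 0, 4], "turn": 0, "jaw": -1}, {"delta_pos": [0, 0, 4], "turn": 0, "jaw": -1}, {"delta_pos": [0, 0, 2], "turn": 0, "jaw": -1}, {"delta_pos": [0, 0, 1], "turn": 0, "jaw": -1}, {"delta_pos": [0, 0, 0], "turn": 0, "jaw": -1}, {"delta_pos": [0, 0, 0], "turn": 0, "jaw": -1}])

```text
time: 16.63
tool_pos: [0.4835, 0.3131, 0.2061]
tcp_rot: [-0.306, 3.127, 0.0]
wrist_force: [0.5, 0.2, -1.3]
width: 0.134
grip_force: 32.8
```

Request:
drive_tool(increments=[{"delta_pos": [0, 0, 0.5], "turn": 0, "jaw": -1}, {"delta_pos": [0, 0, 0.5], "turn": 0, "jaw": -1}, {"delta_pos": [0, 0, 0], "turn": 0, "jaw": -1}, {"delta_pos": [0, 0, 0], "turn": 0, "jaw": -1}])

```text
time: 16.97
tool_pos: [0.4835, 0.3131, 0.205]
tcp_rot: [0.306, -3.127, 0.0]
wrist_force: [-0.2, 0.4, -1.3]
width: 0.13
grip_force: 32.8
```

Request:
drive_tool(increments=[{"delta_pos": [0, 0, 0.5], "turn": 0, "jaw": -1}, {"delta_pos": [0, 0, 0.5], "turn": 0, "jaw": -1}, {"delta_pos": [0, 0, 0], "turn": 0, "jaw": -1}, {"delta_pos": [0, 0, 0], "turn": 0, "jaw": -1}])

```text
time: 17.3
tool_pos: [0.4835, 0.313, 0.2039]
tcp_rot: [0.306, -3.126, 0.0]
wrist_force: [-0.7, 0.7, -1.0]
width: 0.127
grip_force: 32.8
```

Request:
drive_tool(increments=[{"delta_pos": [0, 0, 0.5], "turn": 0, "jaw": -1}, {"delta_pos": [0, 0, 0.5], "turn": 0, "jaw": -1}, {"delta_pos": [0, 0, 0], "turn": 0, "jaw": -1}, {"delta_pos": [0, 0, 0], "turn": 0, "jaw": -1}])

```text
time: 17.63
tool_pos: [0.4835, 0.3131, 0.2029]
tcp_rot: [0.306, -3.127, 0.0]
wrist_force: [-0.5, 0.3, 0.6]
width: 0.13
grip_force: 32.8
```

Request:
drive_tool(increments=[{"delta_pos": [0, 0, 0.4], "turn": 0, "jaw": -1}, {"delta_pos": [0, 0, 0.4], "turn": 0, "jaw": -1}, {"delta_pos": [0, 0, 0], "turn": 0, "jaw": -1}, {"delta_pos": [0, 0, 0], "turn": 0, "jaw": -1}])

```text
time: 17.97
tool_pos: [0.4835, 0.3131, 0.2024]
tcp_rot: [-0.306, 3.127, 0.0]
wrist_force: [-1.2, -0.6, 1.3]
width: 0.13
grip_force: 33.0
```

Request:
drive_tool(increments=[{"delta_pos": [0, 0, 0.3], "turn": 0, "jaw": -1}, {"delta_pos": [0, 0, 0], "turn": 0, "jaw": -1}, {"delta_pos": [0, 0, 0], "turn": 0, "jaw": -0.72}, {"delta_pos": [0, 0, 0], "turn": 0, "jaw": -0.66}, {"delta_pos": [0, 0, 0], "turn": 0, "jaw": -0.5}, {"delta_pos": [0, 0, 0], "turn": 0, "jaw": -0.3}, {"delta_pos": [0, 0, 0], "turn": 0, "jaw": -0.1}, {"delta_pos": [0, 0, 0], "turn": 0, "jaw": -0.1}], grip_force=20)

```text
time: 18.63
tool_pos: [0.4836, 0.3131, 0.2018]
tcp_rot: [-0.306, 3.127, 0.0]
wrist_force: [-0.2, -0.8, 0.2]
width: 0.453
grip_force: 0.0
```

Request:
drive_tool(increments=[{"delta_pos": [0, 0, -3], "turn": 0, "jaw": -0.1}, {"delta_pos": [0, 0, -8], "turn": 0, "jaw": -0.1}, {"delta_pos": [0, 0, -20], "turn": 0, "jaw": -0.1}, {"delta_pos": [0, 0, -30], "turn": 0, "jaw": -0.1}, {"delta_pos": [0, 0, -30], "turn": 0, "jaw": -0.1}, {"delta_pos": [0, 0, -30], "turn": 0, "jaw": -0.1}, {"delta_pos": [0, 0, 0], "turn": 0, "jaw": -0.1}, {"delta_pos": [0, 0, 0], "turn": 0, "jaw": -0.1}])

```text
time: 19.3
tool_pos: [0.4846, 0.3137, 0.3267]
tcp_rot: [-0.306, 3.121, 0.004]
wrist_force: [-0.8, 0.5, 0.1]
width: 0.45
grip_force: 0.0
```

Request:
drive_tool(increments=[{"delta_pos": [20, 0, -20], "turn": 0, "jaw": -0.1}, {"delta_pos": [20, 0, -20], "turn": 0, "jaw": -0.1}, {"delta_pos": [0, 0, 0], "turn": 0, "jaw": -0.1}, {"delta_pos": [0, 0, 0], "turn": 0, "jaw": -0.1}])

```text
time: 19.63
tool_pos: [0.4438, 0.3052, 0.3631]
tcp_rot: [-0.307, 3.126, 0.001]
wrist_force: [0.5, 0.1, -0.2]
width: 0.449
grip_force: 0.0
```

```bash
python3 - <<'E'
from h import *
s=bot.read_state();print(s["time"],s["tool_pos"],s["wrist_force"],s["width"])
w,k=cam("wrist"); cv2.imwrite("pics/f1.png",w[:,:,::-1])
b,kb=cam("side"); a,ka=cam("scene")
# plate: lighter, slightly cool grey over the dark mat, near mat centre
for n,im,kk in (("wrist",w,k),("side",b,kb),("scene",a,ka)):
    g=im.astype(int).sum(2)/3; m=np.zeros(g.shape,np.uint8)
    poly=np.array([proj(kk,p+[.012]) for p in [[.375,.269],[.425,.412],[.59,.357],[.54,.213]]]).round().astype(int)
    cv2.fillPoly(m,[poly],1); v=g[m>0]; c=(v.min()+v.max())/2
    t,_=cv2.threshold(v.astype(np.uint8),0,255,cv2.THRESH_OTSU)
    ys,xs=np.nonzero((g>t)&(m>0)); q=onz(kk,np.median(xs),np.median(ys),.02)
    rect=cv2.minAreaRect(np.c_[xs,ys].astype(np.float32)); print(n,"poly",poly.tolist(),"thr",t,len(xs),q.round(3),[np.round(r,1) for r in rect])
E
```

```text
19.6333 [0.44379417 0.30523645 0.36306456] [ 0.50236125  0.08437234 -0.20471835] 0.44938177314919836
wrist poly [[293, 114], [447, 208], [343, 358], [202, 286]] thr 100.0 8079 [0.48  0.304 0.02 ] [array([319.5, 253. ]), array([116.,  97.]), np.float64(90.0)]
side poly [[348, 352], [304, 397], [248, 352], [293, 313]] thr 139.0 976 [0.48  0.313 0.02 ] [array([295.5, 348.4]), array([48.7, 29.5]), np.float64(7.1)]
scene poly [[375, 213], [423, 212], [436, 248], [383, 248]] thr 134.0 495 [0.486 0.313 0.02 ] [array([406.2, 228.4]), array([38.1, 23. ]), np.float64(48.0)]
```

```bash
python3 -c "
from workcell import bot
print(bot.finish_job())"
```

```text
the job is handed in; nothing more can be done
None
```

The tab was pressed at about 6 N until the cover sprang up; the cover was then drawn about 19 mm forward, lifted off and laid, grip rib up, at about the middle of the mat (found by image code, not viewed), and the job was handed in at about 20 s; no result came back.

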